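Fit a guide rod to its length stop

TASK

Set the length stop of the rod jig: pull its blue post out along the rail until the pointer is at the red mark, and let go (its brake keeps it there). Then take the bare aluminium rod from the wooden rest, thread it through both bronze bushings, first the outer one and then the one next to the stop, until its end rests against the stop without shifting it, and finish still gripping the rod in that place so that I can tighten the clamp screws. Leave the wooden dowel and the caliper, sanding block and small jar near the jig where they are.

Things in the scene. Friction and masses are not known exactly. Their poses are not given: they have to be found in the camera images.
- jig: Rod jig, fixed: dark base plate 240 x 110 x 12 mm with two aluminium blocks and a length stop in a row. Origin on the bench below the middle of the first block; x runs level from the first block through the second to the stop, the way the rod is threaded; z up. Plate x -40 to 200 mm. Rod axis: y = 0, z = 80 mm. Between the blocks only a low black spring housing (top z 34 mm)
- bore1 (a point): Centre of the mouth of the first (outer) bronze bushing, jig x = -16 mm, on the rod axis 80 mm above the bench; axes as the jig's. 14 mm bore right through, for the 12 mm rod; its bell mouth flares to 22 mm and stands out 6 mm from the block. Block: jig x -10 to 10, y -28 to 28 mm, top 100 mm above the bench; free bench before it (-x)
- bore2 (a point): Centre of the mouth of the second bushing, jig x = 44 mm, same axis, bore and bell mouth as the first. Block: jig x 50 to 70, y -28 to 28 mm, top 100 mm above the bench
- stop (a joint): Travel of the length stop in m along jig +x: 0 = closed (stop face at jig x = 90 mm), at most 0.055. A spring blade draws it back to the blocks (2 N at 0, 4 N at 0.042); a 7 N friction brake keeps it wherever it is left. Pulling it out takes 9 to 11 N, and the rod pushing harder than about 10 N would shift it
- stop_face (a point): Centre of the stop's round steel face (16 mm across) that meets the end of the rod: on the rod axis, 80 mm above the bench, moves with the stop; axes as the jig's. The stop's white pointer with its black line lies at the same jig x, over the white rule on the jig's -y side
- stop_grip (a point): Where to pinch the stop's blue upright post: 16 mm beyond (jig +x of) the stop face, 78 mm above the bench. Post 26 mm along jig x, 20 mm wide in jig y, top 96 mm above the bench, on a black saddle 34 mm wide (top 29 mm). Pinch it across jig y
- mark (a point): Red mark on the jig's white rule (red line 2 mm wide, red clip 12 mm wide at its outer end), 15 mm above the bench, 36 mm to the -y side of the rod axis; axes as the jig's. The stop is set when pointer and stop face have the same jig x as this mark
- rest: Wooden rod rest, fixed: board 230 x 110 x 8 mm with notched cross-pieces (14 mm thick, top 46 mm above the bench) at x = -100 and 100 mm. Origin on the bench at its middle, x along the rods. Notches 14 mm wide at y = -35 and 35 mm hold a rod each, axis 42 mm above the bench; between the cross-pieces the rods are free all round
- rod_center (a point): Centre of the bare aluminium rod (silver, 12 mm diameter, 250 mm long, 76 g nominal, both ends alike with a small chamfer); x along the rod. It lies in one of the two notches of the rest, axis 42 mm above the bench
- dowel_center (a point): Centre of the dark wooden dowel in the other notch, same size as the rod (12 x 250 mm), x along it: leave it
- caliper_center (a point): Digital caliper lying flat, steel beam 230 mm long along x with a black 12 mm thick slide, middle: leave it
- sanding_block_center (a point): Grey sanding block 110 x 66 x 32 mm, centre: leave it
- hardener_jar_center (a point): Small white jar with red cap, 48 mm across, 60 mm high, centre: leave it

How it is judged (in metres and radians):
On the way, in this order (a step that is already met when the one before it is completed fails the run):
1. the stop stands at the red mark (within 3 mm) while the rod is still out of the bushings (x of stop_face in the frame of mark between -0.003 and 0.003 m and x of rod_center in the frame of jig below -0.135 m), for 0.3 s.
2. the rod is in the first bushing and its leading end is between the two blocks (angle between the x axis of rod_center and the x axis of jig, either way round below 0.06 rad and x of rod_center in the frame of jig between -0.115 and -0.075 m and y of rod_center in the frame of jig between -0.008 and 0.008 m and z of rod_center in the frame of jig between 0.072 and 0.088 m).
3. the rod spans both bushings, its leading end past the second block (angle between the x axis of rod_center and the x axis of jig, either way round below 0.05 rad and x of rod_center in the frame of jig above -0.053 m and y of rod_center in the frame of jig between -0.004 and 0.004 m and z of rod_center in the frame of jig between 0.076 and 0.084 m).
At the end, for the whole second after the job is handed in: The stop stands within 3 mm of the red mark; the aluminium rod lies in both bushings (in line with the bores within 0.05 rad and 4 mm) with its leading end against the stop (gap under 2.5 mm); the fingers still grip it (more than 2 N) and rod and stop are at rest (x of stop_face in the frame of mark between -0.003 and 0.003 m and angle between the x axis of rod_center and the x axis of jig, either way round below 0.05 rad and y of rod_center in the frame of jig between -0.004 and 0.004 m and z of rod_center in the frame of jig between 0.076 and 0.084 m and x of rod_center in the frame of stop_face above -0.1275 m and contact force between the fingers and rod above 2 N and linear speed of rod below 0.01 m/s and velocity of joint stop between -0.003 and 0.003 m/s); the arm keeps its last pose, push and grip.
It fails at once if the dowel, caliper, sanding block or small jar was disturbed (moved more than 25 mm) (distance of any of dowel_center, caliper_center, sanding_block_center, hardener_jar_center from where it was at the start of the episode above 0.025 m).
It also fails if it takes over 54 s, if anything falls off the work surface, if the arm or the gripper's body presses on something with over 40 N, if the wrist force passes 120 N, or if a joint passes its speed limit or range.

ROBOT

A 7-joint arm with a two-finger parallel gripper is mounted at the origin on the work surface. World frame = base frame: x ahead of the robot, y to its left, z up, the work surface at z = 0. Lengths are in mm, angles in rad, forces in N, time in s.
With the tool pointing down it reaches from about 400 to 850 mm from the base axis. Payload 4.5 kg.
Tool frame: the origin (TCP) lies on the centre line of the jaws, within the pads' length; the fingertips stand 25 mm ahead of it and the grasp point (between the pads) lies 6 mm ahead of it; z points along the fingers, y is the line along which they close (so a half turn about z gives the same grasp; the last joint's range is limited). The gripper opens to 88 mm and grips with 3 to 60 N. Pads are 18 mm wide; open, the fingers measure 123 mm over their backs; the gripper's body (75 mm by 187 mm) begins 45 mm behind the grasp point.
Start: joints at [-1.154, 0.689, -0.195, 1.565, 0.157, 0.902, -0.215], TCP at [233.432, 579.797, 224.743] pointing down, gripper open.
Joint ranges: [-3.01, 3.01], [-0.46, 2.08], [-1.47, 1.51], [0.13, 2.56], [-1, 4.14], [0.04, 2.09], [-2.66, 2.66]. Speed limits (rad/s): [2.57, 2.57, 3.14, 3.14, 3.14, 3.14, 3.14].

INTERFACE

Orientations are given as a unit quaternion [x, y, z, w].
In Python, from plant import manip gives the robot as it stands.
- The arm moves only by the shell command python3 -m pendant 'ROWS'. ROWS is JSON, a list of rows, each a list of 5 numbers: the shift along the tool's x, y, z normalised to -1 to 1, where 1 is 250 mm, then the turn about the tool's z normalised to -1 to 1, where 1 is pi rad, then the gripper command: -1 is fully open, 1 is shut, values between are in proportion. In form: [[x, y, z, spin, fingers], ...]. A call has 1 to 10 rows; each row is the pose to reach, as a shift and turn from the pose commanded when the call began, along the tool's axes at that moment, turning the shorter way round; what a row does not reach only later rows make up. A row lasts 1/8 s, in which the tool goes at most 62.5 mm and 10.7 degrees, less where a joint would pass 70% of its speed; a pose out of reach is approached as far as the arm can. A call with a number of a shift or a turn outside -1 to 1 is refused whole. A call with a gripper value outside its range is refused whole. The fingers move at their own pace and stop on an object; the grip force is fixed at half the most. Time passes only in rows, so rows that repeat a pose let the fingers close. It gives the time, the measured TCP pose, the force, the opening and the grip force at its end, in the units of the state.
- manip.get_obs(): the state, without advancing time (a new reading comes with each control period).
- manip.grab_frame(name): name is "scene" or "top" or "wrist"; returns (picture, depth): 400x640x3 uint8, blue, green, red; 400x640 float32, mm along the optical axis (not along the pixel's ray), 0 where there is no reading.
- manip.camera_model(name): a dict with "K" (3x3 intrinsics, pixels), "dist_coeffs" ([k1, k2, p1, p2, k3] as OpenCV has them; the pictures are not rectified), "R" (3x3) and "t" (3): a world point X has camera coordinates R X + t; the wrist camera has in their place "mount" (4x4, takes a point from camera to tool coordinates, whose origin is the TCP and whose axes are the flange's). Camera axes: x right, y down, z forward; pixel columns grow to the right and rows downward; lengths in mm; the calibration is good to about 2 mm. A picture is of the moment at which its call begins: read the wrist's pose just before it. camera_model takes no time and is no camera call.
- manip.hand_in(): hands the job in; it is judged then, once.
Trained networks look in the newest picture that a camera, given by its name, has taken for a name from the list of things; names that differ only in an ending like _2 or _b are one class to them, and where a whole thing is asked for, a point or a joint stands for the part that bears it (a point fixed in the world has none). Each returns a list of dicts, best first, with "score" (0 to 1); they miss things now and then, are a little off and sometimes report something else, mostly with a low value. They report only what shows in the picture. A call takes as long as a camera call.
- manip.find_in(camera, thing): "pixel" ([column, row] in pixels, amid what is visible of it).
- manip.trace(camera, thing): "mask" (400x640 bool, what is visible of it) and "pixel" ([column, row] in pixels, amid what is visible of it).
The state is a dict: "time": time; "qpos": joint angles; "dq": joint speeds; "effort": joint torques, N m; "ee_pos": TCP position; "eef_rot": TCP orientation; "ft_force": force on the tool from outside, world axes, zero at the start; "torque": the same for the moment, N m; "gripper_width": finger opening in mm; "finger_force": force on a finger pad.
Only numpy, scipy, OpenCV 4.12 (cv2) and the standard library are available. Lean on these libraries where they do the work, as an engineer would, in place of code of your own. Each camera call takes 0.05 s, during which the arm holds its last target. There are 200 camera calls.

## Working session

There is one attempt and no reset: what is moved stays moved. The work goes in short steps, Python scripts to look and compute and a shell command to move; the robot and the scene stay as the last step left them, time stands still between calls to the robot, and variables do not carry over. Pictures are saved under pics/ and viewed, at most 10 in all, crops included, and the job is handed in when it is done.

```bash
ls; mkdir -p pics; cat > h.py <<'E'
import numpy as np, cv2, json
from plant import manip
from scipy.spatial.transform import Rotation as Rot
def cam(name):
    m=manip.camera_model(name); K=np.array(m["K"]);d=np.array(m["dist_coeffs"],float)
    if "R" in m: R=np.array(m["R"]);t=np.array(m["t"]).ravel()
    else:
        o=manip.get_obs(); M=np.array(m["mount"]); Rt=Rot.from_quat(o["eef_rot"]).as_matrix()
        Rc=Rt@M[:3,:3]; c=np.array(o["ee_pos"])+Rt@M[:3,3]; R=Rc.T; t=-Rc.T@c
    return K,d,R,t
def ray(c,px):
    K,d,R,t=c; u=cv2.undistortPoints(np.array(px,float).reshape(-1,1,2),K,d).reshape(-1,2)
    return -R.T@t, np.c_[u,np.ones(len(u))]@R
def onz(c,px,z):
    o,D=ray(c,px); return o+D*((z-o[2])/D[:,2])[:,None]
def proj(c,X):
    K,d,R,t=c; return cv2.projectPoints(np.array(X,float).reshape(-1,1,3),cv2.Rodrigues(R)[0],t,K,d)[0].reshape(-1,2)
def world(c,dep,px):
    o,D=ray(c,px); p=np.array(px).astype(int).reshape(-1,2); z=dep[p[:,1],p[:,0]]
    return o+D*z[:,None]
E
python3 - <<'E'
from h import *
o=manip.get_obs();print(o["time"],o["ee_pos"],o["eef_rot"],o["gripper_width"])
for n in ["top","scene"]:
    c=cam(n); im,dep=manip.grab_frame(n); cv2.imwrite(f"pics/{n}0.png",im)
    print(n,"cam pos",-c[2].T@c[3])
    for th in ["jig","bore1","bore2","stop_face","stop_grip","mark","rest","rod_center","dowel_center","caliper_center","sanding_block_center","hardener_jar_center"]:
        r=manip.find_in(n,th)[:2]
        print(th,[(round(x["score"],2),np.round(x["pixel"]),np.round(world(c,dep,[x["pixel"]])[0])) for x in r])
print(manip.get_obs()["time"])
E
```

```text
pics
0.0 [233.27255245 579.10722418 223.90551985] [ 1.90195821e-01  9.81745721e-01 -9.37840862e-04 -9.77179749e-05] 88.05094419760597
top cam pos [ 382.16053827   -8.12734034 1018.38858364]
jig [(0.97, array([245., 192.]), array([591., 157.,  95.]))]
bore1 [(0.59, array([243., 190.]), array([594., 160.,  99.]))]
bore2 [(0.59, array([243., 190.]), array([594., 160.,  99.]))]
stop_face [(0.68, array([227., 187.]), array([605., 198.,  82.])), (0.36, array([244., 192.]), array([590., 159.,  98.]))]
stop_grip [(0.73, array([224., 186.]), array([606., 201.,  92.]))]
mark [(0.56, array([242., 194.]), array([585., 161.,  99.])), (0.46, array([357., 142.]), array([715., -91.,  36.]))]
rest [(0.72, array([402., 254.]), array([ 456., -185.,    8.])), (0.69, array([357., 142.]), array([718., -92.,  29.]))]
rod_center [(0.78, array([403., 241.]), array([ 482., -181.,   44.]))]
dowel_center [(0.56, array([404., 272.]), array([ 415., -178.,   47.]))]
caliper_center [(0.93, array([224., 294.]), array([378., 217.,  15.]))]
sanding_block_center [(0.91, array([359., 142.]), array([716., -96.,  31.]))]

[... 422 characters left out ...]
,  45.]))]
stop_face [(0.6, array([430., 265.]), array([623., 215.,  54.]))]
stop_grip [(0.71, array([426., 265.]), array([625., 209.,  53.]))]
mark []
rest [(0.85, array([263., 185.]), array([ 499., -151.,   39.]))]
rod_center [(0.92, array([259., 182.]), array([ 497., -160.,   44.])), (0.3, array([429., 270.]), array([621., 214.,  42.]))]
dowel_center [(0.7, array([273., 164.]), array([ 422., -168.,   47.]))]
caliper_center [(0.67, array([448., 212.]), array([392., 217.,  10.])), (0.31, array([291., 284.]), array([740.,  33.,  46.]))]
sanding_block_center [(0.7, array([225., 264.]), array([731., -89.,  31.]))]
hardener_jar_center [(0.79, array([290., 283.]), array([741.,  33.,  48.]))]
1.3
```

```bash
python3 - <<'E'
import cv2
a=cv2.imread("pics/top0.png")
cv2.imwrite("pics/topc.png",cv2.resize(a[120:320,170:490],(800,500),interpolation=cv2.INTER_CUBIC))
E
```

```text
(no output)
```

View pics/topc.png

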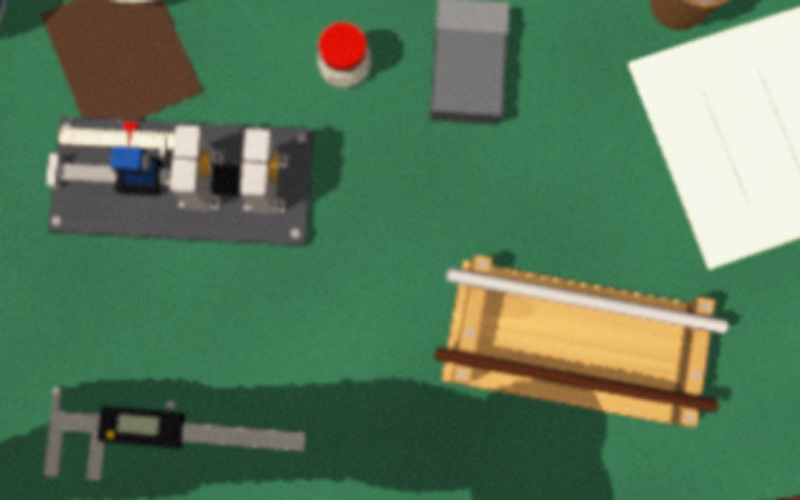

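View pics/scene0.png

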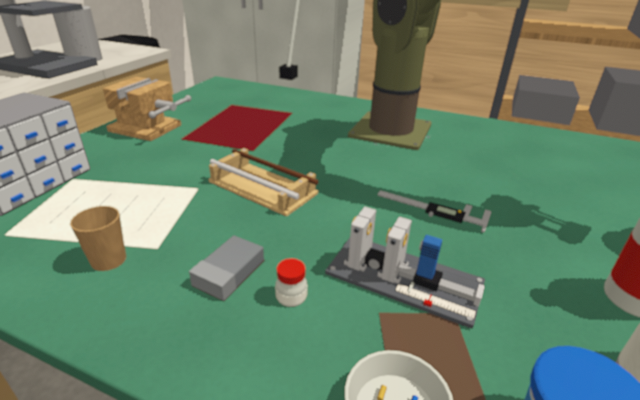

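```bash
cat >> h.py <<'E'
def jigpose(c=None):
    return json.load(open("jig.json"))
def tocmd(goal,y_dir):
    """goal TCP world (mm), y_dir: world direction for tool y -> row in tool axes from the measured pose"""
    o=manip.get_obs(); R=Rot.from_quat(o["eef_rot"]).as_matrix(); d=R.T@(np.array(goal)-o["ee_pos"])
    yt=R.T@np.array([*y_dir,0]); s=np.arctan2(-yt[0],yt[1]); s=(s+np.pi/2)%np.pi-np.pi/2
    return np.round([*(d/250),s/np.pi],4)
E
python3 - <<'E'
from h import *
c=cam("top")
f=lambda p:np.array(p)/2.5+[170,120]-0.3
P=onz(c,f([[62,118],[312,128],[305,243],[50,230]]),12)[:,:2]
print(P)
ctr=P.mean(0); u=(P[0]-P[1])+(P[3]-P[2]); u/=np.linalg.norm(u); v=np.array([-u[1],u[0]])
print("len",np.linalg.norm(P[0]-P[1]),np.linalg.norm(P[3]-P[0]),"x dir",u,"yaw",np.degrees(np.arctan2(u[1],u[0])))
org=ctr-80*u; print("jig org",org,"grip",org+106*u)
json.dump(dict(o=org.tolist(),u=u.tolist()),open("jig.json","w"))
mk=onz(c,f([[130,133]]),15)[0,:2]-org; print("mark jig",mk@u,mk@v)
r=onz(c,f([[450,275],[725,327]]),46)[:,:2]; w=r[0]-r[1]
print("rod",r,np.linalg.norm(w),"yaw",np.degrees(np.arctan2(w[1],w[0])),"ctr",r.mean(0))
w/=np.linalg.norm(w);print(w)
print("above post",tocmd([*(org+108*u),200],v))
E
```

```text
[[672.76225216 291.83664399]
 [656.09293043  55.90899049]
 [547.80399178  63.70117363]
 [565.85785985 299.66161164]]
len 236.51580067625875 107.1903876948466 x dir [0.07338512 0.99730368] yaw 85.7915591494544
jig org [604.75844885  97.99281079] grip [612.53727171 203.70700054]
mark jig 131.28174677433307 -41.07552094434235
rod [[ 510.4582131   -65.45033656]
 [ 457.57319071 -305.41290365]] 245.7211004395491 yaw 77.57134408482666 ctr [ 484.01570191 -185.4316201 ]
[0.21522377 0.97656476]
above post [-1.9661 -0.8215  0.0989  0.4015]
```

```bash
python3 -m pendant '[[-0.25,-0.1,0,0.06,-1],[-0.5,-0.2,0,0.12,-1],[-0.75,-0.3,0,0.18,-1],[-0.98,-0.4,0,0.24,-1],[-0.98,-0.4,0,0.3,-1]]'; python3 - <<'E'
from h import *
j=jigpose();o=np.array(j["o"]);u=np.array(j["u"]);v=np.array([-u[1],u[0]])
print("above post",tocmd([*(o+108*u),225],v),manip.get_obs()["qpos"])
print(manip.camera_model("wrist")["mount"])
E
```

```text
time: 1.92
ee_pos: [427.7, 390.5, 225.0]
eef_rot: [0.619, 0.785, -0.0, 0.002]
ft_force: [-1.0, 0.8, 0.1]
gripper_width: 88.2
finger_force: 0.0
above post [-0.8917  0.5465  0.0037  0.0985] [-0.85292426  0.62463439  0.05316471  1.71584512 -0.03849826  0.80208732
 -0.54711826]
[[ 7.25982422e-04 -9.49130749e-01 -3.14881399e-01  8.19704966e+01]
 [ 9.99999726e-01  7.34929859e-04  9.03124020e-05  3.26766854e-01]
 [ 1.45697464e-04 -3.14881378e-01  9.49131022e-01 -1.58938404e+02]
 [ 0.00000000e+00  0.00000000e+00  0.00000000e+00  1.00000000e+00]]
```

```bash
python3 -m pendant '[[-0.2,0.12,0,0.05,-1],[-0.4,0.24,0,0.0985,-1],[-0.6,0.36,0,0.0985,-1],[-0.8,0.48,0,0.0985,-1],[-0.89,0.546,0,0.0985,-1],[-0.89,0.546,0,0.0985,-1],[-0.89,0.546,0,0.0985,-1]]'; python3 - <<'E'
from h import *
c=cam("wrist"); im,dep=manip.grab_frame("wrist"); cv2.imwrite("pics/w1.png",im); np.save("w1.npy",dep)
import pickle; pickle.dump(c,open("w1.pkl","wb"))
for th in ["stop_face","stop_grip","mark","bore1","bore2"]:
    print(th,[(round(x["score"],2),np.round(x["pixel"]),np.round(world(c,dep,[x["pixel"]])[0],1)) for x in manip.find_in("wrist",th)[:2]])
E
```

```text
time: 2.8
ee_pos: [609.3, 215.7, 224.5]
eef_rot: [0.727, 0.687, -0.0, -0.001]
ft_force: [-0.5, 0.2, 0.5]
gripper_width: 88.2
finger_force: 0.0
stop_face [(0.7, array([331., 180.]), array([617.5, 222.1,  91.4]))]
stop_grip [(0.94, array([329., 179.]), array([615.8, 222.2,  85.8]))]
mark [(0.66, array([367., 161.]), array([661.4, 224.2,  18.6]))]
bore1 [(0.65, array([325., 192.]), array([610.7, 211. ,  93.9])), (0.47, array([239., 373.]), array([469. , -77.3,  27.5]))]
bore2 [(0.65, array([325., 192.]), array([610.7, 211. ,  93.9])), (0.47, array([239., 373.]), array([469. , -77.3,  27.5]))]
```

View pics/w1.png

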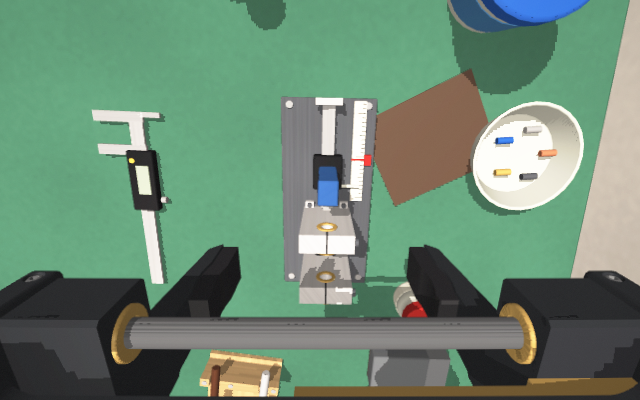

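```bash
python3 - <<'E'
import cv2
a=cv2.imread("pics/w1.png")
cv2.imwrite("pics/w1c.png",cv2.resize(a[90:210,270:390],(600,600),interpolation=cv2.INTER_CUBIC))
E
```

```text
(no output)
```

View pics/w1c.png

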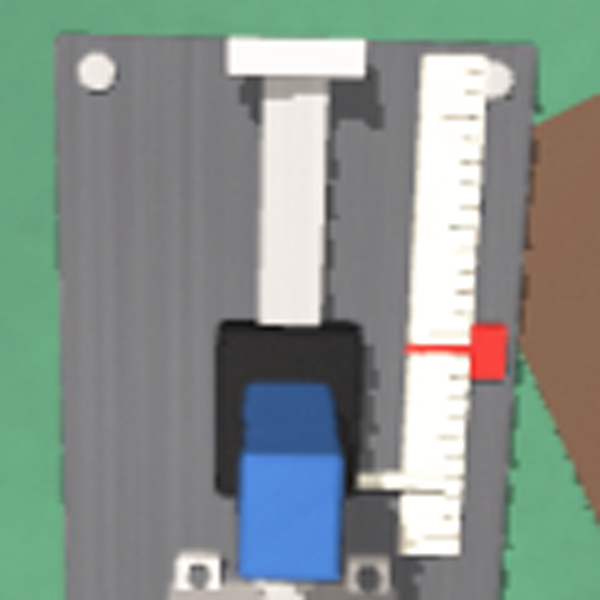

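```bash
python3 - <<'E'
from h import *
import pickle
c=pickle.load(open("w1.pkl","rb")); f=lambda p:np.array(p)/5+[270,90]-0.4
P=onz(c,np.r_[f([[57,37],[538,43],[500,600],[67,600]]),[[367,281],[283,281]]],12)[:,:2]; print(P.round(1))
uR=P[1]-P[2]; uL=P[0]-P[3]
for w in (uR,uL): print("yaw",np.degrees(np.arctan2(w[1],w[0])))
u=uR/np.linalg.norm(uR)+uL/np.linalg.norm(uL); u/=np.linalg.norm(u); v=np.array([-u[1],u[0]])
org=(P[0]+P[1])/2-200*u; print("org",org,"u",u,np.degrees(np.arctan2(u[1],u[0])),"width",np.linalg.norm(P[0]-P[1]))
T=onz(c,f([[240,453],[343,453],[343,578],[240,578]]),96)[:,:2]; print("post",T.round(1),(T.mean(0)-org)@u,(T.mean(0)-org)@v,T.mean(0))
m=onz(c,f([[440,350]]),15)[0,:2]-org; p=onz(c,f([[420,484]]),17)[0,:2]-org; print("mark",m@u,m@v,"ptr",p@u,p@v)
# blocks: bell exits, top corners of second block
B=onz(c,[[300,252],[355,252],[300,300],[352,303]],100)[:,:2]-org; print("block tops",np.c_[B@u,B@v])
json.dump(dict(o=org.tolist(),u=u.tolist()),open("jig.json","w"))
print(tocmd([*(org+106*u),72+6+0],v))
E
```

```text
[[566.5 301. ]
 [674.6 293.7]
 [664.7 160.7]
 [555.9 166.8]
 [660.2  57.5]
 [545.9  63.8]]
yaw 85.74197328988699
yaw 85.4614751628484
org [605.22314141  97.91099781] u [0.07668902 0.99705506] 85.60172422636771 width 108.29275344420367
post [[604.6 223.9]
 [624.1 222.8]
 [623.  197.9]
 [603.1 199. ]] 113.29390816731856 0.2114950909098297 [613.70066833 210.88748162]
mark 130.85393712665697 -35.55153927502429 ptr 98.39980757745288 -32.280116430696964
block tops [[ 51.82926239  26.77010928]
 [ 53.02447831 -28.52885966]
 [ -5.01240867  26.92940186]
 [ -7.56368489 -28.53140368]]
[-0.0446  0.0156  0.5874  0.0062]
```

```bash
python3 -c "
from h import *
u=jigpose()['u'];print(tocmd([613.7,211,84],[-u[1],u[0]]))"
```

```text
[-0.015   0.0153  0.5634  0.0062]
```

```bash
python3 -m pendant '[[-0.015,0.0153,0.25,0.0062,-1],[-0.015,0.0153,0.48,0.0062,-1],[-0.015,0.0153,0.563,0.0062,-0.2],[-0.015,0.0153,0.563,0.0062,1],[-0.015,0.0153,0.563,0.0062,1],[-0.015,0.0153,0.563,0.0062,1],[-0.015,0.0153,0.563,0.0062,1]]'
```

```text
time: 3.98
ee_pos: [615.0, 210.1, 85.2]
eef_rot: [0.734, 0.679, 0.001, 0.0]
ft_force: [-0.3, -0.8, -0.1]
gripper_width: 40.4
finger_force: 0.0
```

```bash
python3 -m pendant '[[0,0,0,0,1],[0,0,0,0,1],[0,0,0,0,1],[0,0,0,0,1]]'; python3 -c "
from h import *
j=jigpose();u=np.array(j['u']);o=np.array(j['o']);print(tocmd([*(np.array(manip.get_obs()['ee_pos'])[:2]+30*u),84],[-u[1],u[0]]),(np.array(manip.get_obs()['ee_pos'])[:2]-o)@u)"
```

```text
time: 4.47
ee_pos: [614.4, 209.8, 83.9]
eef_rot: [0.734, 0.679, 0.0, -0.0]
ft_force: [-0.3, 1.0, -0.7]
gripper_width: 1.0
finger_force: 0.0
[ 0.12   -0.0002 -0.0003 -0.0005] 112.2959577217049
```

```bash
python3 - <<'E'
from h import *
o=manip.get_obs();print(o["gripper_width"],o["finger_force"])
im,dep=manip.grab_frame("wrist");im2,d2=manip.grab_frame("scene")
a=cv2.resize(im[:,120:520],(500,500)); b=cv2.resize(im2[160:360,300:500],(300,300)); 
cv2.imwrite("pics/w2.png",np.hstack([a,np.vstack([b,np.zeros((200,300,3),np.uint8)])]))
E
```

```text
0.9631154336945323 0.0
```

View pics/w2.png

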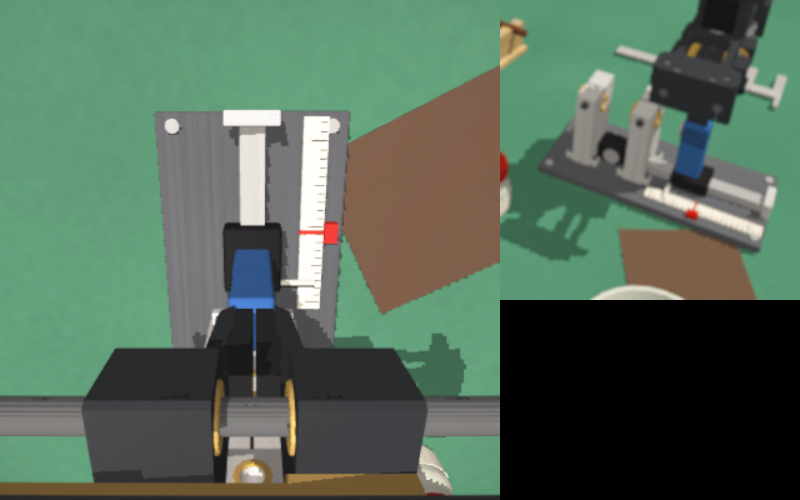

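```bash
python3 - <<'E'
from h import *
o=manip.get_obs(); R=Rot.from_quat(o["eef_rot"]).as_matrix();p=np.array(o["ee_pos"]);print(p,R.round(3))
c=cam("wrist"); print("TCP,tip px",proj(c,[p,p+R[:,2]*6,p+R[:,2]*25]))
im,dep=manip.grab_frame("wrist")
for q in [[320,205],[320,225],[320,242],[312,252],[332,252],[312,262],[332,262],[312,275],[300,280]]: print(q,im[q[1],q[0]],world(c,dep,[q])[0].round(1))
d1=np.load("w1.npy");import pickle;c1=pickle.load(open("w1.pkl","rb"))
for q in [[328,186],[328,192],[328,200],[328,204],[327,247]]: print(q,world(c1,d1,[q])[0].round(1))
E
```

```text
[614.33363843 209.83566395  83.93197451] [[ 0.078  0.997 -0.   ]
 [ 0.997 -0.078  0.   ]
 [ 0.    -0.    -1.   ]]
TCP,tip px [[322.55215392 250.73141052]
 [322.57460638 245.94062662]
 [322.63731154 232.56301834]]
[320, 205] [134  84  49] [613.5 222.7  42. ]
[320, 225] [136  84  50] [613.8 222.5  76.5]
[320, 242] [216 133  78] [613.9 221.   95.6]
[312, 252] [37 36 36] [609.9 219.7 103.6]
[332, 252] [37 37 37] [619.8 219.1 104. ]
[312, 262] [37 35 36] [610.2 219.4 113.2]
[332, 262] [36 34 36] [619.5 217.9 111.7]
[312, 275] [25 24 25] [610.6 219.4 124.5]
[300, 280] [30 29 27] [605.9 220.8 130. ]
[328, 186] [614.1 217.5  95.2]
[328, 192] [613.8 211.8  96.2]
[328, 200] [613.4 203.5  95.3]
[328, 204] [613.2 199.1  94.3]
[327, 247] [609.9 155.3  99.1]
```

```bash
python3 - <<'E'
from h import *
import pickle
d1=np.load("w1.npy");c1=pickle.load(open("w1.pkl","rb"))
for (a,b) in [((180,240),(200,243)),((405,200),(455,243))]:
    cc,rr=np.meshgrid(np.arange(a[0],b[0]+40 if b[0]<300 else b[0],2),np.arange(230,330,4)); q=np.c_[cc.ravel(),rr.ravel()]
    W=world(c1,d1,q); W=W[(W[:,2]>150)]; rel=W-[609.3,215.7,224.5]
    k=np.argsort(rel[:,2])[:5]; print(rel[k].round(1),len(W))
im2,d2=manip.grab_frame("scene"); cv2.imwrite("pics/s2.png",cv2.resize(im2[190:310,370:490],(600,600),interpolation=cv2.INTER_CUBIC))
c=cam("scene")
for q in [[425,240],[428,250],[430,258],[430,265]]: print(q,im2[q[1],q[0]],world(c,d2,[q])[0].round(1))
E
```

```text
[[-43.1   9.7  13.3]
 [-43.2   7.8  14.1]
 [-43.3   5.7  14.5]
 [-52.5  13.2  14.7]
 [-50.4  13.1  14.8]] 505
[[45.2  4.6 12.8]
 [44.3 -6.9 13.3]
 [44.3 -9.1 13.7]
 [52.9  7.1 14.2]
 [44.9  3.  14.2]] 417
[425, 240] [76 53 37] [624.4 199.8  98.5]
[428, 250] [84 54 31] [623.3 206.9  81. ]
[430, 258] [108  68  36] [624.6 212.3  68.1]
[430, 265] [114  73  39] [624.4 214.5  54.6]
```

View pics/s2.png

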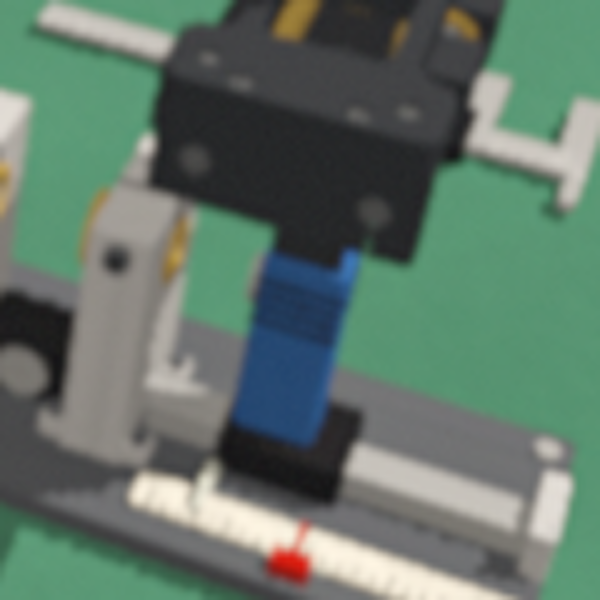

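```bash
python3 -m pendant '[[0,0,0,0,-0.2],[0,0,0,0,-0.2],[0,0,0,0,-0.2],[0,0,0,0,-0.2],[0,0,0.08,0,-0.2],[0,0,0.148,0,-0.2],[0,0,0.148,0,1],[0,0,0.148,0,1],[0,0,0.148,0,1],[0,0,0.148,0,1]]'
```

```text
time: 5.92
ee_pos: [613.2, 210.1, 47.4]
eef_rot: [0.734, 0.679, -0.001, -0.001]
ft_force: [-3.3, -0.9, 3.2]
gripper_width: 19.5
finger_force: 30.0
```

```bash
python3 -m pendant '[[0.025,0,0,0,1],[0.05,0,0,0,1],[0.075,0,0,0,1],[0.1,0,0,0,1],[0.12,0,0,0,1],[0.128,0,0,0,1],[0.128,0,0,0,1],[0.128,0,0,0,1]]'; python3 - <<'E'
from h import *
c=cam("wrist"); im,dep=manip.grab_frame("wrist"); import pickle; pickle.dump(c,open("w3.pkl","wb")); cv2.imwrite("pics/w3full.png",im)
j=jigpose();o=np.array(j["o"]);u=np.array(j["u"]);v=np.array([-u[1],u[0]])
q=proj(c,[[*(o+131*u-36*v),15]])[0]; print(q)
x,y=q.astype(int); print(x-60,y-45)
cv2.imwrite("pics/w3.png",cv2.resize(im[max(y-45,0):y+45,x-60:x+60],(800,600),interpolation=cv2.INTER_CUBIC))
E
```

```text
time: 6.92
ee_pos: [615.2, 236.0, 47.3]
eef_rot: [0.735, 0.678, -0.004, 0.001]
ft_force: [-6.0, -9.3, 9.4]
gripper_width: 19.6
finger_force: 30.0
[377.68351046 237.78450177]
317 192
```

View pics/w3.png

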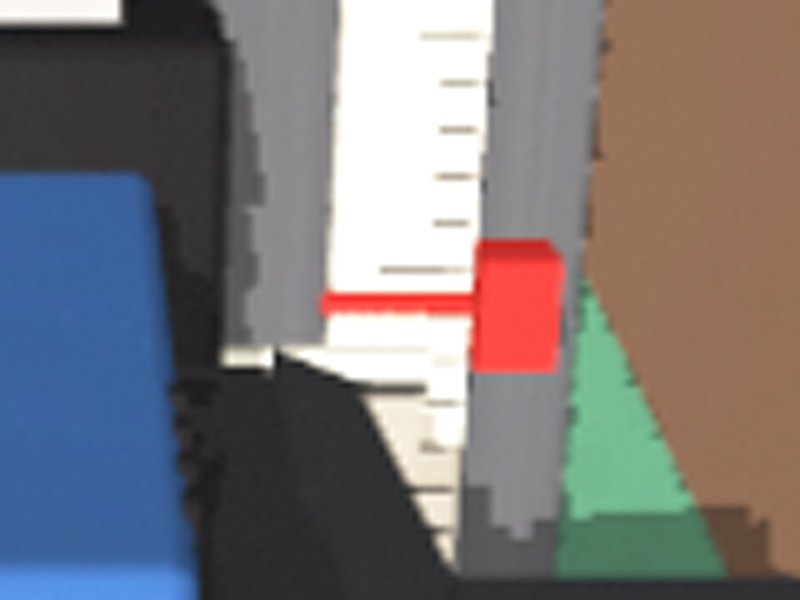

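```bash
python3 - <<'E'
from h import *
import pickle
c=pickle.load(open("w3.pkl","rb")); f=lambda p:np.array(p)/(800/120)+[317,192]-0.42
j=jigpose();o=np.array(j["o"]);u=np.array(j["u"])
for z,p in [(15,[400,304]),(15,[390,388]),(17,[390,388]),(19,[390,388]),(15,[440,402]),(15,[455,177]),(96,[90,174]),(96,[90,572])]: print(z,p,(onz(c,f([p]),z)[0,:2]-o)@u)
im,dep=manip.grab_frame("wrist")
for p in [(390,388),(395,372),(310,355),(400,304)]:
    q=f(p).round(); w=world(c,dep,[q])[0]; print(p,w,(w[:2]-o)@u)
E
```

```text
15 [400, 304] 131.44547637939786
15 [390, 388] 122.06222512248226
17 [390, 388] 123.10865613738157
19 [390, 388] 124.15508715228088
15 [440, 402] 120.46195296638074
15 [455, 177] 145.1232554812539
96 [90, 174] 177.92318377295246
96 [90, 572] 152.0755771117739
(390, 388) [648.96234338 217.45922091  16.24875675] 122.55047749944751
(395, 372) [649.89869237 218.88212972  14.7769224 ] 124.04100362523354
(310, 355) [641.20115056 221.06065899  14.75601746] 125.54611126776727
(400, 304) [650.84907562 225.9554575   14.13228167] 131.16638484759133
```

```bash
python3 -m pendant '[[0.02,0,0,0,1],[0.034,0,0,0,1],[0.034,0,0,0,1],[0.034,0,0,0,1]]'; python3 - <<'E'
from h import *
c=cam("wrist"); im,dep=manip.grab_frame("wrist"); import pickle; pickle.dump(c,open("w4.pkl","wb")); cv2.imwrite("pics/w4full.png",im)
x,y=377,215
cv2.imwrite("pics/w4.png",cv2.resize(im[y-45:y+45,x-60:x+60],(800,600),interpolation=cv2.INTER_CUBIC))
E
```

```text
time: 7.52
ee_pos: [615.9, 244.3, 47.3]
eef_rot: [0.735, 0.678, -0.004, 0.001]
ft_force: [-6.2, -8.8, 8.6]
gripper_width: 19.7
finger_force: 30.0
```

View pics/w4.png

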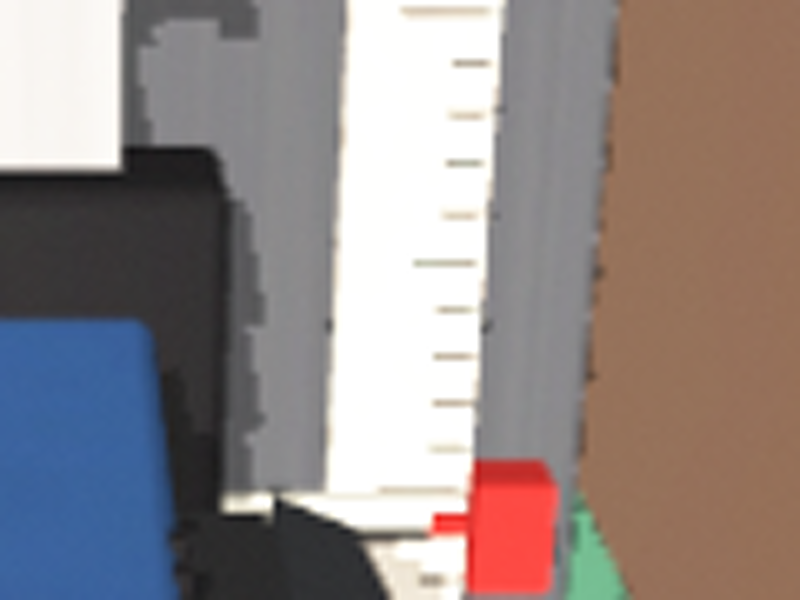

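```bash
python3 -m pendant '[[0,0,0,0,-0.2],[0,0,0,0,-0.2],[0,0,0,0,-0.2],[0,0,-0.2,0,-0.2],[0,0,-0.4,0,-0.2],[0,0,-0.6,0,-0.2],[0,0,-0.6,0,-0.2]]'; python3 - <<'E'
from h import *
c=cam("wrist"); im,dep=manip.grab_frame("wrist"); import pickle; pickle.dump(c,open("w5.pkl","wb")); cv2.imwrite("pics/w5full.png",im)
j=jigpose();o=np.array(j["o"]);u=np.array(j["u"]);v=np.array([-u[1],u[0]])
x,y=proj(c,[[*(o+131*u-30*v),15]])[0].astype(int); print(x-40,y-30)
cv2.imwrite("pics/w5.png",cv2.resize(im[y-30:y+30,x-40:x+40],(640,480),interpolation=cv2.INTER_CUBIC))
g=np.array([484,-185.4])-48*np.array([.2152,.9766]); print(g,tocmd([*g,200],[-.9766,.2152]))
E
```

```text
time: 8.45
ee_pos: [620.7, 251.6, 201.8]
eef_rot: [0.734, 0.679, 0.005, 0.002]
ft_force: [0.2, 0.7, -0.7]
gripper_width: 52.8
finger_force: 0.0
304 164
[ 473.6704 -232.2768] [-1.9726 -0.4278 -0.0106  0.0442]
```

View pics/w5.png

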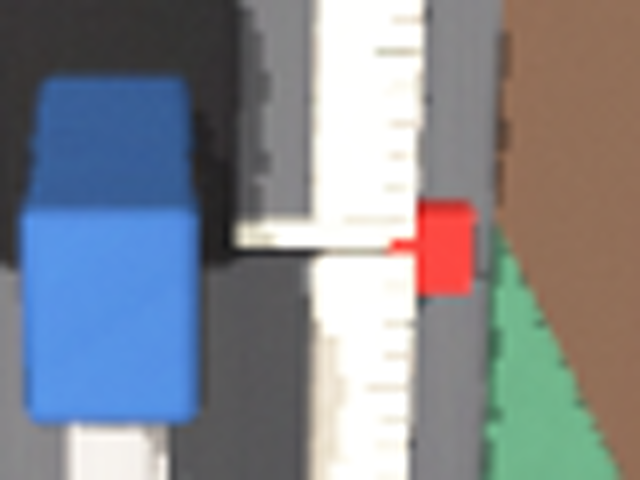

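```bash
python3 -m pendant '[[-0.24,-0.05,0,0,-0.2],[-0.48,-0.1,0,0,-0.2],[-0.72,-0.15,0,0,-0.2],[-0.96,-0.2,0,0,-0.2],[-1,-0.22,0,0.044,-0.2]]' ; python3 -c "
from h import *
print(tocmd([473.7,-232.3,200],[-.9766,.2152]),manip.get_obs()['qpos'])"
```

```text
time: 9.12
ee_pos: [540.4, -0.9, 195.6]
eef_rot: [0.783, 0.622, -0.003, -0.0]
ft_force: [0.5, 0.5, 0.5]
gripper_width: 52.8
finger_force: 0.0
[-0.9621 -0.0501 -0.0138 -0.0037] [-0.16053318  0.62224463  0.12335306  1.85967088 -0.1114029   0.67084856
 -0.2008965 ]
```

```bash
python3 -m pendant '[[-0.24,-0.0125,0,0,-0.2],[-0.48,-0.025,0,0,-0.2],[-0.72,-0.0375,0,0,-0.2],[-0.94,-0.05,0,0,-0.2],[-0.96,-0.05,0,0,-0.2],[-0.96,-0.05,0,0,-0.2]]' ; python3 - <<'E'
from h import *
c=cam("wrist"); im,dep=manip.grab_frame("wrist"); cv2.imwrite("pics/w6.png",im); np.save("w6.npy",dep); import pickle; pickle.dump(c,open("w6.pkl","wb"))
r=manip.trace("wrist","rod_center")[0]; m=r["mask"]; print(r["score"],m.sum(),r["pixel"])
ys,xs=np.nonzero(m); W=world(c,dep,np.c_[xs,ys]); W=W[(W[:,2]>38)&(W[:,2]<56)]
ctr=np.median(W[:,:2],0); d=W[:,:2]-ctr; w=np.linalg.svd(d,full_matrices=False)[2][0]; w*=np.sign(w[1]); s=d@w; n=d@[-w[1],w[0]]
print("ctr",ctr,"dir",w,np.degrees(np.arctan2(w[1],w[0])),"s",np.percentile(s,[0,1,99,100]),"n",np.percentile(n,[2,98]),"z",np.percentile(W[:,2],[50,95]))
mid=ctr+w*(s.min()+s.max())/2+np.array([-w[1],w[0]])*n.mean(); print("mid",mid)
print(manip.get_obs()["ee_pos"])
E
```

```text
time: 9.88
ee_pos: [478.8, -225.7, 195.8]
eef_rot: [0.779, 0.626, -0.0, -0.001]
ft_force: [0.9, 0.4, 0.4]
gripper_width: 52.5
finger_force: 0.0
0.82 3038 [320.7, 122.8]
ctr [ 490.0224976  -167.35481187] dir [0.21068547 0.9775539 ] 77.83747443267882 s [-144.86766609 -139.81130536  101.07856329  103.02225807] n [-5.22326982  5.73654019] z [45.929214   47.53374598]
mid [ 485.42725786 -187.76755198]
[ 479.7363501  -224.13396253  196.21311421]
```

View pics/w6.png

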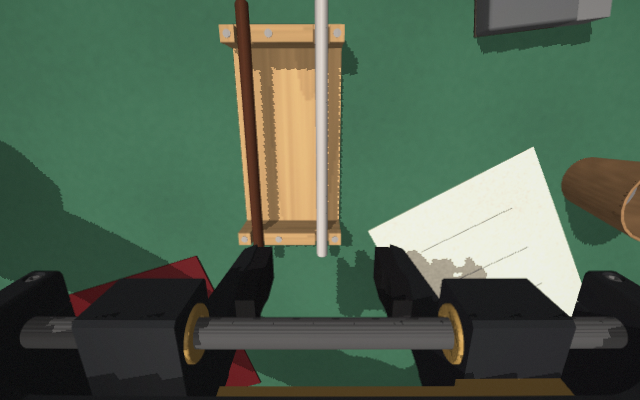

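```bash
python3 -c "
from h import *
print(tocmd([475.7,-233.7,10],[-.9776,.2107]))"
```

```text
[-4.210e-02 -6.700e-03  7.448e-01 -4.000e-04]
```

```bash
python3 -m pendant '[[-0.042,-0.0067,0.24,0,-0.2],[-0.042,-0.0067,0.46,0,-0.2],[-0.042,-0.0067,0.62,0,-0.2],[-0.042,-0.0067,0.72,0,-0.2],[-0.042,-0.0067,0.745,0,-0.2],[-0.042,-0.0067,0.745,0,1],[-0.042,-0.0067,0.745,0,1],[-0.042,-0.0067,0.745,0,1],[-0.042,-0.0067,0.745,0,1],[-0.042,-0.0067,0.745,0,1]]'
```

```text
time: 11.22
ee_pos: [475.6, -236.4, 11.0]
eef_rot: [0.779, 0.626, 0.0, 0.0]
ft_force: [0.1, -0.0, 2.1]
gripper_width: 10.7
finger_force: 30.0
```

```bash
python3 -m pendant '[[0,0,-0.1,0,1],[0,0,-0.22,0,1],[0.12,0.07,-0.22,0,1],[0.28,0.16,-0.22,-0.015,1],[0.44,0.25,-0.22,-0.03,1],[0.56,0.32,-0.22,-0.0436,1],[0.58,0.337,-0.22,-0.0436,1],[0.58,0.337,-0.22,-0.0436,1],[0.58,0.337,-0.22,-0.0436,1]]' ; cat > rod.py <<'E'
from h import *
def rod():
    j=jigpose();o=np.array(j["o"]);u=np.array(j["u"]);v=np.array([-u[1],u[0]])
    c=cam("wrist"); p=np.array(manip.get_obs()["ee_pos"]); im,dep=manip.grab_frame("wrist"); cv2.imwrite("pics/rod_last.png",im)
    r=manip.trace("wrist","rod_center")[0]; ys,xs=np.nonzero(r["mask"]); W=world(c,dep,np.c_[xs,ys])
    J=np.c_[(W[:,:2]-o)@u,(W[:,:2]-o)@v,W[:,2]]; tj=np.array([(p[:2]-o)@u,(p[:2]-o)@v,p[2]])
    k=(abs(J[:,1]-tj[1])<15)&(abs(J[:,2]-tj[2]-38)<15); J=J[k]
    print("score",r["score"],len(J),"TCP jig",tj.round(1),"x range",np.percentile(J[:,0],[0,1,99,100]).round(1))
    # centreline per 10 mm bin: y = mid of edges, top z
    b=np.round(J[:,0]/10)*10; T=[]
    for q in np.unique(b):
        B=J[b==q]
        if len(B)>15: T.append([B[:,0].mean(),(np.percentile(B[:,1],3)+np.percentile(B[:,1],97))/2,np.percentile(B[:,2],85)-6])
    T=np.array(T); print(T.round(1).tolist())
    for i,n in ((1,"y"),(2,"axis z")):
        f=np.polyfit(T[:,0],T[:,i],1); print(n,"slope",f[0].round(4),"at tcp",np.polyval(f,tj[0]).round(1),"at lead end",np.polyval(f,np.percentile(J[:,0],99.5)).round(1))
rod()
E
python3 rod.py
```

```text
time: 12.35
ee_pos: [587.4, -115.0, 65.6]
eef_rot: [0.736, 0.677, -0.001, -0.0]
ft_force: [-0.2, -0.5, -0.5]
gripper_width: 10.9
finger_force: 30.0
score 0.93 9697 TCP jig [-213.7    1.5   65.6] x range [-276.5 -270.1 -100.   -98.4]
[[-269.2, 1.2, 95.8], [-259.9, 1.2, 95.7], [-252.3, 1.1, 95.9], [-227.8, 1.0, 95.5], [-220.0, 0.9, 95.5], [-210.0, 0.9, 95.4], [-200.0, 1.0, 95.2], [-190.0, 1.0, 95.1], [-180.0, 0.8, 95.0], [-170.0, 0.9, 94.9], [-160.0, 1.1, 94.8], [-150.0, 0.8, 94.7], [-139.9, 0.8, 94.6], [-129.9, 0.9, 94.5], [-119.9, 0.8, 94.3], [-109.9, 0.7, 94.2], [-102.0, 0.9, 94.1]]
y slope -0.0022 at tcp 1.0 at lead end 0.8
axis z slope -0.0108 at tcp 95.4 at lead end 94.1
```

```bash
python3 -m pendant '[[0,0.003,0.04,0,1],[0,0.003,0.056,0,1],[0,0.003,0.056,0,1],[0.06,0.003,0.056,0,1],[0.1,0.003,0.056,0,1],[0.14,0.003,0.056,0,1],[0.18,0.003,0.056,0,1],[0.22,0.003,0.056,0,1],[0.26,0.003,0.056,0,1],[0.26,0.003,0.056,0,1]]'; python3 rod.py
```

```text
time: 13.7
ee_pos: [594.9, -46.5, 51.7]
eef_rot: [0.734, 0.679, 0.0, -0.0]
ft_force: [0.6, 0.4, 0.3]
gripper_width: 10.5
finger_force: 30.0
score 0.93 9732 TCP jig [-144.8   -0.8   51.7] x range [-207.1 -201.3  -31.   -29.5]
[[-199.5, -1.6, 82.1], [-189.9, -1.8, 82.0], [-182.7, -1.6, 82.1], [-158.3, -1.6, 81.5], [-149.9, -1.4, 81.6], [-139.8, -1.1, 81.3], [-129.9, -1.1, 81.2], [-119.9, -0.9, 81.1], [-110.0, -1.1, 80.9], [-100.0, -0.9, 80.8], [-89.9, -0.9, 80.6], [-79.9, -0.6, 80.6], [-70.0, -0.7, 80.4], [-59.9, -0.6, 80.2], [-49.9, -0.8, 80.2], [-39.9, -0.7, 79.9], [-32.5, -0.6, 79.8]]
y slope 0.0071 at tcp -1.3 at lead end -0.5
axis z slope -0.0136 at tcp 81.4 at lead end 79.9
```

```bash
python3 -m pendant '[[0.04,-0.002,0.003,0,1],[0.08,-0.003,0.004,0,1],[0.12,-0.003,0.005,0,1],[0.16,-0.003,0.005,0,1],[0.2,-0.003,0.005,0,1],[0.24,-0.003,0.005,0,1],[0.28,-0.003,0.005,0,1],[0.32,-0.003,0.005,0,1],[0.32,-0.003,0.005,0,1]]'; python3 rod.py
```

```text
time: 14.92
ee_pos: [600.5, 33.2, 50.4]
eef_rot: [0.734, 0.679, 0.0, -0.0]
ft_force: [0.2, 0.4, -0.5]
gripper_width: 11.0
finger_force: 30.0
score 0.97 7124 TCP jig [-64.9  -0.2  50.4] x range [-127.8 -122.5   45.2   46.4]
[[-119.6, -0.7, 80.5], [-110.0, -1.0, 80.5], [-102.9, -0.8, 80.8], [-78.3, -0.7, 80.3], [-70.0, -0.7, 80.3], [-60.0, -0.5, 80.2], [-49.9, -0.5, 80.1], [-40.0, -0.3, 79.9], [-29.9, -0.4, 79.8], [-21.3, -0.3, 79.8], [13.7, -0.3, 79.5], [20.0, -0.4, 79.4], [30.0, -0.2, 79.3], [40.1, -0.0, 79.2], [45.5, -0.2, 78.8]]
y slope 0.0045 at tcp -0.6 at lead end -0.1
axis z slope -0.01 at tcp 80.2 at lead end 79.1
```

```bash
python3 -m pendant '[[0.024,0,0,0,1],[0.044,0,0,0,1],[0.06,0,0,0,1],[0.064,0,0,0,1],[0.064,0,0,0,1]]'; python3 -m pendant '[[0.004,0,0,0,1],[0.008,0,0,0,1],[0.008,0,0,0,1]]'
```

```text
time: 15.65
ee_pos: [601.6, 47.8, 50.4]
eef_rot: [0.735, 0.678, -0.0, -0.0]
ft_force: [0.7, 0.8, -1.5]
gripper_width: 10.3
finger_force: 30.0
time: 16.02
ee_pos: [601.8, 49.7, 50.4]
eef_rot: [0.735, 0.678, -0.0, -0.0]
ft_force: [-1.0, 0.1, -0.3]
gripper_width: 10.7
finger_force: 30.0
```

```bash
python3 -m pendant '[[0.004,0,0,0,1],[0.008,0,0,0,1],[0.008,0,0,0,1]]'; python3 -m pendant '[[0.004,0,0,0,1],[0.008,0,0,0,1],[0.008,0,0,0,1]]'
```

```text
time: 16.4
ee_pos: [601.9, 51.9, 50.4]
eef_rot: [0.735, 0.678, 0.0, -0.0]
ft_force: [-1.1, 0.3, -0.7]
gripper_width: 10.8
finger_force: 30.0
time: 16.77
ee_pos: [602.0, 52.6, 50.4]
eef_rot: [0.735, 0.678, -0.001, 0.0]
ft_force: [-0.8, -3.3, -0.6]
gripper_width: 10.2
finger_force: 30.0
```

```bash
python3 -m pendant '[[0,0,0,0,1],[0,0,0,0,1],[0,0,0,0,1]]'; python3 - <<'E'
from h import *
j=jigpose();o=np.array(j["o"]);u=np.array(j["u"])
c=cam("wrist"); im,dep=manip.grab_frame("wrist"); b=im.astype(int)
ys,xs=np.nonzero((b[...,0]>b[...,2]+60)&(dep>0)); W=world(c,dep,np.c_[xs,ys]); J=(W[:,:2]-o)@u
k=(abs(W[:,2]-96)<3)&(abs(J-147)<40); print("post top x",k.sum(),np.percentile(J[k],[1,50,99]) if k.any() else None)
ys,xs=np.nonzero((b[...,2]>170)&(b[...,1]<90)&(b[...,0]<90)); W=world(c,dep,np.c_[xs,ys]); J=(W[:,:2]-o)@u; k=(W[:,2]<30)&(abs(J-131)<30)
print("clip x",k.sum(),np.percentile(J[k],[2,50,98]) if k.any() else None)
E
```

```text
time: 17.15
ee_pos: [602.0, 52.6, 50.4]
eef_rot: [0.735, 0.678, -0.0, 0.0]
ft_force: [-1.1, -4.6, -1.8]
gripper_width: 10.8
finger_force: 30.0Traceback (most recent call last):
  File "<stdin>", line 4, in <module>
  File "h.py", line 19, in world
    o,D=ray(c,px); p=np.array(px).astype(int).reshape(-1,2); z=dep[p[:,1],p[:,0]]
        ~~~^^^^^^
  File "h.py", line 12, in ray
    K,d,R,t=c; u=cv2.undistortPoints(np.array(px,float).reshape(-1,1,2),K,d).reshape(-1,2)
                 ~~~~~~~~~~~~~~~~~~~^^^^^^^^^^^^^^^^^^^^^^^^^^^^^^^^^^^^^^^^
cv2.error: OpenCV(4.12.0) /io/opencv/modules/calib3d/src/undistort.dispatch.cpp:347: error: (-215:Assertion failed) CV_IS_MAT(_src) && CV_IS_MAT(_dst) && (_src->rows == 1 || _src->cols == 1) && (_dst->rows == 1 || _dst->cols == 1) && _src->cols + _src->rows - 1 == _dst->rows + _dst->cols - 1 && (CV_MAT_TYPE(_src->type) == CV_32FC2 || CV_MAT_TYPE(_src->type) == CV_64FC2) && (CV_MAT_TYPE(_dst->type) == CV_32FC2 || CV_MAT_TYPE(_dst->type) == CV_64FC2) in function 'cvUndistortPointsInternal'
```

```bash
python3 - <<'E'
from h import *
j=jigpose();o=np.array(j["o"]);u=np.array(j["u"])
c=cam("scene"); im,dep=manip.grab_frame("scene"); b=im.astype(int)
def q(mask,zl,zh,x0,n):
    ys,xs=np.nonzero(mask&(dep>0)); W=world(c,dep,np.c_[xs,ys]); J=(W[:,:2]-o)@u; k=(W[:,2]>zl)&(W[:,2]<zh)&(abs(J-x0)<30)
    print(n,k.sum(),np.percentile(J[k],[3,50,97]).round(1))
q((b[...,0]>b[...,2]+30)&(b[...,0]>b[...,1]+15),40,95,147,"post")
q((b[...,2]>130)&(b[...,1]<90)&(b[...,0]<90),5,30,131,"clip")
E
```

```text
post 569 [134.6 146.5 158.1]
clip 37 [124.9 130.8 135.9]
```

Post centre 146.5 − 16 = 130.5 and mark 130.8, so the stop has not shifted. I'm handing the job in.

```bash
python3 -c "
from plant import manip
print(manip.hand_in())"
```

```text
the job is handed in; nothing more can be done
None
```

The job is handed in: the stop stands at the red mark to within about 1 mm by camera, and the rod runs through both bushings and presses the stop with about 4 N, still gripped at 30 N. I got no verdict back, and I did not re-measure the dowel, caliper, sanding block or jar, though no move went near them.

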